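# Load and click shut a vial case

### The arm

A 6-joint arm with a two-finger parallel gripper is mounted at the origin on a cart in front of the work surface, level with it; the furniture and walls round the work are solid. World frame = base frame: x ahead of the robot, y to its left, z up, the work surface at z = 0. Lengths are in mm, angles in rad, forces in N, time in s.
With the tool pointing down it reaches from about 275 to 1000 mm from the base axis. Payload 8.4 kg.
Tool frame: the origin (TCP) lies midway between the tips of the shut fingers; the grasp point (between the pads) lies 19 mm behind it; z points along the fingers, y is the line along which they close (so a half turn about z gives the same grasp; the last joint's range is limited). The gripper opens to 85 mm and grips with 20 to 120 N. Pads are 22 mm wide; open, the fingers measure 114 mm over their backs; the gripper's body (76 mm by 85 mm) begins 54 mm behind the grasp point. The pads swing forward as they close: fully open they stand 13 mm farther back than shut.
Start: joints at [-1.11, 0.353, 1.633, -0, 1.155, -0.002], TCP at [279.034, -559.257, 231.281] pointing down, gripper open.
Joint ranges: [-2.63, 2.63], [-0.92, 2.1], [0.06, 2.66], [-1.3, 4.44], [0, 2.69], [-3.02, 3.02]. Speed limits (rad/s): [2.22, 2.22, 2.79, 3.14, 3.14, 3.14].

### API

Orientations are given as [roll, pitch, yaw] about the fixed x, y, z axes, in that order (R = Rz(yaw) Ry(pitch) Rx(roll)).
In Python, from rig import telemetry, optics, r gives the robot as it stands.
- The arm moves only by the tool play_rows, never from a script. Its arguments are lists of equal length, an entry for each row: "dp": the shift along the tool's x, y, z in units of 40 mm (1.0 is 40 mm), a list of three; "rot": the turn, a rotation vector about the tool's x, y, z in units of 6 degrees (1.0 is 6 degrees), a list of three. In form: {"dp": [[tx, ty, tz], ...], "rot": [[ax, ay, az], ...]}. A call has 1 to 5 rows; each row is the pose to reach, as a shift and turn from the pose commanded when the call began, along the tool's axes at that moment; what a row does not reach only later rows make up. A row lasts 1/12 s, in which the tool goes at most 41.7 mm and 7.16 degrees, less where a joint would pass 70% of its speed; a pose out of reach is approached as far as the arm can. A call with a gripper value outside its range is refused whole. "fingers" is the opening, from 0 (shut) to 1 (fully open), set as the call begins (left out, the last holds). The fingers move at their own pace and stop on an object; "grip_force" is the grip in N (left out, the last holds). Time passes only in rows, so rows that repeat a pose let the fingers close. It gives the time, the measured TCP pose, the force, the opening and the grip force at its end, in the units of the state.
- telemetry.sense(): the state, without advancing time (a new reading comes with each control period).
- optics.grab_frame(name): name is "scene" or "top" or "wrist"; returns a dict with "color" (400x640x3 uint8, red, green, blue), "mtx" (3x3 intrinsics, pixels), "R" (3x3) and "t" (3): a world point X has camera coordinates R X + t; the wrist camera has in their place "mount" (4x4, takes a point from camera to tool coordinates, whose origin is the TCP and whose axes are the flange's). Camera axes: x right, y down, z forward; pixel columns grow to the right and rows downward; lengths in mm; the calibration is good to about 2 mm. A picture is of the moment at which its call begins: read the wrist's pose just before it. There is no depth.
- r.sign_off(): hands the job in; it is judged then, once.
The state is a dict: "clock": time; "qpos": joint angles; "qvel": joint speeds; "joint_efforts": joint torques, N m; "eef_pos": TCP position; "tcp_rot": TCP orientation; "contact_force": force on the tool from outside, world axes, zero at the start; "wrist_torque": the same for the moment, N m; "opening": opening from 0.0 (shut) to 1.0 (fully open); "grasp_force": force on a finger pad.
Only numpy, scipy, OpenCV 4.12 (cv2) and the standard library are available. Lean on these libraries where they do the work, as an engineer would, in place of code of your own. Each camera call takes 0.05 s, during which the arm holds its last target. There are 200 camera calls.

### The job

Stand the small clear vial with the black cap upright in the empty hole of the open sample case, all the way down. Then swing the sprung lid shut and press its front edge down gently, just until the catch clicks and holds the lid by itself; do not lean on the case, and leave the other things on the bench where they are.

Things in the scene. Friction and masses are not known exactly. Their poses are not given: they have to be found in the camera images.
- sample_case: Blue tray, fixed to the bench, with a white lid. 96 (x) by 150 (y) by 44 mm high; origin at the centre of its underside, z up, -x side is the front. Its walls are 3 mm thick. In it a black insert, its top 34 mm above the bench, with holes at x = -8, y = -36 mm (taken by a white-capped vial) and y = +36 mm (empty). Over 15 N of push by the robot, on tray or lid, breaks it.
- free_pocket (a point): Centre of the mouth of the empty round hole, on the top face of the insert, 34 mm above the bench. The hole is 25.5 mm wide and 22 mm deep (its bottom 12 mm above the bench).
- vial_center (a point): Clear glass vial with a black screw cap, 23 mm across, 56 mm high, about 25 g, upright on the bench; the point is on its axis half-way up, 28 mm above the foot (40 mm above the bench once seated). The cap is the top 12 mm, 20 mm across. Grasp it 17 to 22 mm above this point, or the fingers meet the insert.
- vial: The same black-capped vial; origin at the centre of its foot.
- case_lid (a joint): Lid angle, rad: 0 level (closed), growing as it opens; starts at about 1.6 to 1.8, standing up behind the tray. A hinge spring pushes it open (from nothing at 1.7 rad to about 2 N at the front edge when level): let go before the click, it springs up again. Caught, it stays between about -0.05 and 0.11 rad.
- lid_hinge (a point): Middle of the lid's hinge axis, which runs along the tray's y at the back of the rim (50 mm behind the tray's centre, 46 mm above the bench). The lid is a hollow shell reaching from 2 to 102 mm from this axis, 158 mm wide; when level its outer face lies 33 mm above the axis and its skirt hangs 12 mm below it, outside the tray.
- lid_press (a point): Middle of the ribbed blue press pad on the lid's outer face, 10 mm from the front edge and midway along y; 92 mm from the hinge axis along the lid, 33 mm out from it. Its z points out of the outer face (up when closed); it moves with the lid.
- catch (a point): Grey and orange spring catch in the middle of the tray's front. Its height was set by hand and is not known to 7 mm either way: the lid clicks at an angle between about -0.01 and 0.12 rad. Pressed at the pad, the lid resists with up to 5 to 11 N as the catch gives, then drops to about 2 N at the click; some 3 mm further down it meets a hard stop.
- stored_vial: White-capped vial, 23 mm across, 56 mm high, already in the other hole of the case; origin at its foot. Stays there.
- indicator: Small amber bottle with a black cap, 33 mm across, 72 mm high; origin at the centre of its underside. Bystander.
- iodine: Amber bottle with a black cap, 42 mm across, 90 mm high; origin at the centre of its underside. Bystander.
- beaker: Low glass beaker, 54 mm across, 70 mm high; origin at the centre of its underside. Bystander.
Things that resemble listed ones, but are neither listed nor needed, are in the scene too. Leave any red look-alike of the vial alone.

How it is judged (in metres and radians):
On the way, in this order (a step that is already met when the one before it is completed fails the run):
1. the black-capped vial stands fully down in the empty hole, let go (horizontal distance between vial_center and free_pocket below 0.005 m and z of vial_center in the frame of sample_case between 0.034 and 0.044 m and angle between vial_center's own z axis and vertical below 0.15 rad and contact force between the fingers and vial below 0.2 N), for 0.2 s.
2. the lid is swung down onto the catch (below 0.25 rad) (value of joint case_lid below 0.25 rad), for 0.1 s.
At the end, for the whole second after the job is handed in: The black-capped vial stands in the hole (within 5 mm of its axis, its middle 34 to 44 mm above the bench, within 0.15 rad of upright), the other vial still stands in its own hole, and the lid, let go, is held shut by its catch, at rest below 0.12 rad (horizontal distance between vial_center and free_pocket below 0.005 m and z of vial_center in the frame of sample_case between 0.034 and 0.044 m and angle between each of vial_center, stored_vial's own z axis and vertical below 0.15 rad and value of joint case_lid below 0.12 rad and velocity of joint case_lid below 0.05 rad/s and z of stored_vial in the frame of sample_case below 0.018 m); the robot touches nothing.
It fails at once if the robot pushes on the case or its lid with more than 15 N (contact force between any of the fingers, the arm and sample_case above 15 N).
It fails at once if a bystander is moved by more than 30 mm (distance of any of indicator, iodine, beaker from where it was at the start of the episode above 0.03 m).
It also fails if it takes over 64 s, if anything falls off the work surface, if the arm or the gripper's body presses on something with over 40 N, if the wrist force passes 120 N, or if a joint passes its speed limit or range.

## Working session

There is one attempt and no reset: what is moved stays moved. The work goes in short steps, Python scripts to look and compute and a tool call to move; the robot and the scene stay as the last step left them, time stands still between calls to the robot, and variables do not carry over. Pictures are saved under pics/ and viewed, at most 10 in all, crops included, and the job is handed in when it is done.

Besides the shell and the picture viewer there is one more tool, called after ">>>" in YAML: its name, and indented under it one key for each argument. play_rows: Moves the arm, as the interface text tells. Its arguments: {"type":"object","properties":{"dp":{"type":"array"},"rot":{"type":"array"},"fingers":{"type":"number"},"grip_force":{"type":"number"}},"required":["dp","rot"]}

```bash
mkdir -p pics; ls; python3 - <<'E'
from rig import telemetry, optics, r
import cv2, numpy as np, pickle
s=telemetry.sense(); print(s)
d={}
for n in("scene","top","wrist"):
    f=optics.grab_frame(n); d[n]=f
    cv2.imwrite(f"pics/{n}0.png",f["color"][:,:,::-1])
    print(n,{k:np.round(v,3).tolist() for k,v in f.items() if k!="color"})
pickle.dump(d,open("f0.pkl","wb"))
E
```

```text
pics
{'clock': 0.0, 'qpos': array([-1.11037096e+00,  3.53650258e-01,  1.63411794e+00, -3.27432468e-05,
        1.15519527e+00, -2.40859472e-03]), 'qvel': array([ 4.16888876e-05,  1.03970073e-03, -5.99383754e-04,  1.13820434e-04,
        6.61818100e-04, -6.09517974e-04]), 'joint_efforts': array([-5.04972428e-03, -6.05261636e+01, -3.42075098e+01, -1.94483837e-04,
        9.32304858e-03,  1.83598792e-05]), 'eef_pos': array([ 278.83292539, -558.83457017,  230.56728871]), 'tcp_rot': array([-3.14022176e+00,  2.66359528e-05,  4.62847220e-01]), 'contact_force': array([-0.84448002, -0.18070898,  0.39781934]), 'wrist_torque': array([-0.0096547 ,  0.03469008, -0.00459824]), 'grasp_force': 0.0, 'opening': 0.9965641516119282}
scene {'mtx': [[440.403, 0.0, 316.54], [0.0, 440.403, 195.04], [0.0, 0.0, 1.0]], 'R': [[-0.904, -0.426, -0.018], [-0.21, 0.482, -0.851], [0.372, -0.766, -0.525]], 't': [498.89, 143.785, 847.319]}
top {'mtx': [[520.75, 0.0, 315.365], [0.0, 520.75, 198.006], [0.0, 0.0, 1.0]], 'R': [[-0.022, -1.0, 0.002], [-0.999, 0.022, -0.045], [0.044, -0.003, -0.999]], 't': [45.667, 537.67, 1431.179]}
wrist {'mtx': [[329.945, 0.0, 321.415], [0.0, 329.945, 197.266], [0.0, 0.0, 1.0]], 'mount': [[0.002, -0.965, -0.262, 66.144], [1.0, 0.002, -0.0, 1.032], [0.0, -0.262, 0.965, -142.224], [0.0, 0.0, 0.0, 1.0]]}
```

View pics/scene0.png

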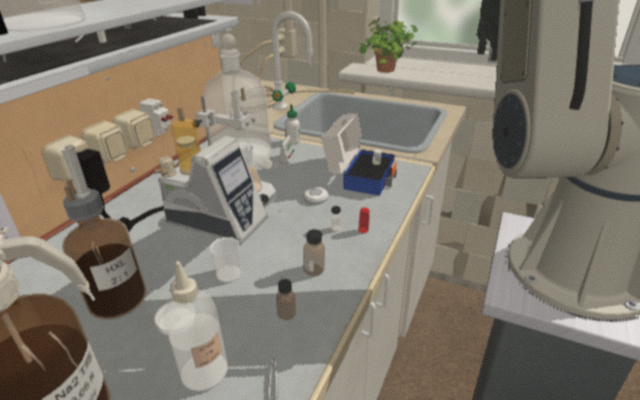

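View pics/top0.png

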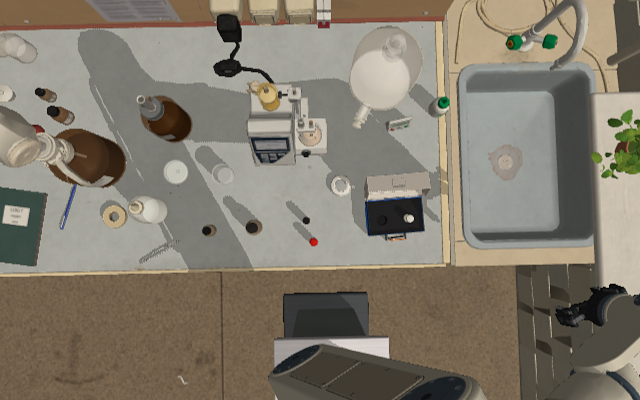

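The top view shows the black-capped clear vial at about (306,220) and the red look-alike at (313,242). The case is at (395,217), lid standing behind it on the +x side. The bottles at (209,230) and (254,227) have amber bodies. In the scene view the clear one is at (336,216) and the red one at (364,220). I'll confirm this in an enlarged crop.

```bash
python3 - <<'E'
import cv2, numpy as np
t=cv2.imread("pics/top0.png")[170:250,290:440]; s=cv2.imread("pics/scene0.png")[105:245,290:440]
a=cv2.resize(t,None,fx=5,fy=5,interpolation=cv2.INTER_CUBIC)
cv2.imwrite("pics/crop_t.png",a)
cv2.imwrite("pics/crop_s.png",cv2.resize(s,None,fx=4,fy=4,interpolation=cv2.INTER_CUBIC))
E
```

```text
(no output)
```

View pics/crop_t.png

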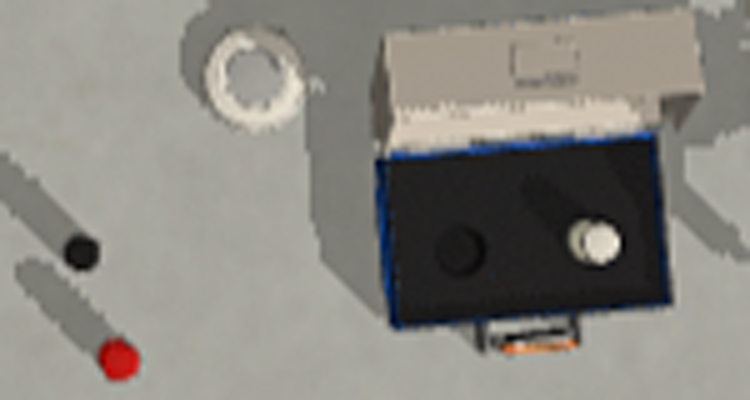

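View pics/crop_s.png

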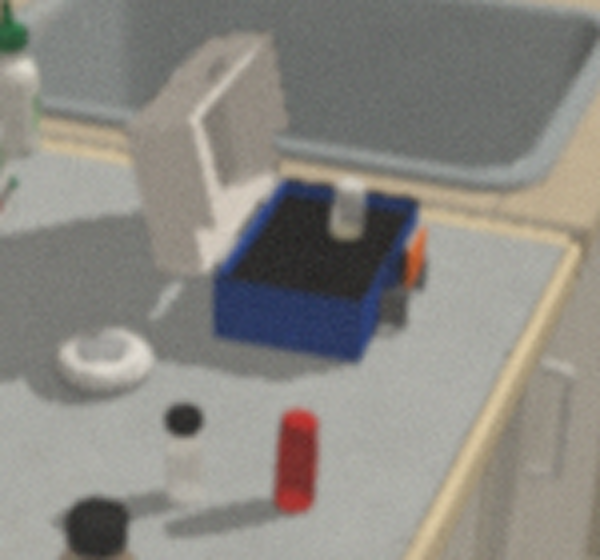

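The crops confirm it. The clear vial with the black cap is at top-crop (81,253) and scene-crop (184,418). The red one at (118,360) is the look-alike. The empty hole is at top-crop (461,251), and the rim corners are visible. Next I compute positions.

```bash
cat > h.py <<'E'
import numpy as np, pickle
from scipy.spatial.transform import Rotation as Ro
def ray(f,uv,z,R=None,t=None):
    R=f["R"] if R is None else R; t=f["t"] if t is None else t
    c=-R.T@t; d=R.T@np.linalg.inv(f["mtx"])@np.array([uv[0],uv[1],1.]); return c+d*(z-c[2])/d[2]
def wrist(f,s):   # world->cam for wrist
    T=np.eye(4);T[:3,:3]=Ro.from_euler("xyz",s["tcp_rot"]).as_matrix();T[:3,3]=s["eef_pos"]
    M=np.linalg.inv(T@f["mount"]); return M[:3,:3],M[:3,3]
def proj(f,X,R=None,t=None):
    R=f["R"] if R is None else R; t=f["t"] if t is None else t
    p=f["mtx"]@(R@np.asarray(X,float)+t); return p[:2]/p[2]
def delta(s,X,rpy):  # move in tool axes/units
    R=Ro.from_euler("xyz",s["tcp_rot"]); G=Ro.from_euler("xyz",rpy)
    return np.round(R.inv().apply(np.array(X)-s["eef_pos"])/40,3), np.round(np.degrees((R.inv()*G).as_rotvec())/6,3)
E
python3 - <<'E'
from h import *
d=pickle.load(open("f0.pkl","rb")); T=d["top"]; S=d["scene"]
tc=lambda x,y:((x+.5)/5+290-.5,(y+.5)/5+170-.5)
sc=lambda x,y:((x+.5)/4+290-.5,(y+.5)/4+105-.5)
print("vial top",ray(T,tc(81,253),56),"scene",ray(S,sc(184,409),56),"foot s",ray(S,sc(186,496),0))
c=np.array([ray(T,tc(*p),44) for p in((383,157),(655,137),(670,302),(393,326))]);print(c,c.mean(0))
print(np.linalg.norm(np.diff(c[[0,1,2,3,0]],axis=0),axis=1))
print("yaw of +y edge", [np.degrees(np.arctan2(-(a-b)[0],(a-b)[1])) for a,b in((c[0],c[1]),(c[3],c[2]))],[np.degrees(np.arctan2((a-b)[1],(a-b)[0])) for a,b in((c[0],c[3]),(c[1],c[2]))])
print("hole",ray(T,tc(461,251),34),"white cap",ray(T,tc(601,243),68))
cs=[ray(S,sc(*p),44) for p in((218,283),(368,300),(416,203),(290,185))];print(np.array(cs),np.mean(cs,0))
for n,p in (("iod",(254,227)),("ind",(209,230))): print(n,ray(T,p,70))
print("red",ray(T,tc(118,360),56))
E
```

```text
vial top [477.58211881  61.00701723  56.        ] scene [476.37562529  60.87339146  56.        ] foot s [474.18545359  62.54382573   0.        ]
[[ 525.99207632 -103.50523748   44.        ]
 [ 533.62495415 -251.2737096    44.        ]
 [ 444.17537733 -256.62654515   44.        ]
 [ 434.51981191 -106.51050963   44.        ]] [ 484.57805493 -179.47900046   44.        ]
[147.9654763   89.60959571 150.42624127  91.52161939]
yaw of +y edge [np.float64(2.956945705758166), np.float64(3.6802338336284754)] [np.float64(1.8817452134099826), np.float64(3.424606169736622)]
hole [ 474.19000606 -145.67181743   34.        ] white cap [ 476.81345258 -215.85663557   68.        ]
[[ 520.16392382  -95.30449877   44.        ]
 [ 428.73297909 -111.73788299   44.        ]
 [ 440.23254999 -249.51807131   44.        ]
 [ 527.0022323  -242.28383269   44.        ]] [ 479.0329213  -174.71107144   44.        ]
iod [462.54139375 198.51235044  70.        ]
ind [457.21516218 317.87960692  70.        ]
red [419.93645272  42.41256208  56.        ]
```

>>> play_rows:
  dp:
    - [0.6,-0.6,0]
    - [1.2,-1.2,0]
    - [1.9,-1.9,0.1]
    - [2.7,-2.7,0.1]
    - [3.3,-3.3,0.2]
  rot:
    - [0,0,0]
    - [0,0,0]
    - [0,0,0]
    - [0,0,0]
    - [0,0,0]
  fingers: 0.6

```text
clock: 0.57
eef_pos: [338.4, -380.3, 223.3]
tcp_rot: [-3.142, -0.0, 0.462]
contact_force: [1.4, -0.6, 1.0]
opening: 0.601
grasp_force: 0.0
```

>>> play_rows:
  dp:
    - [0.6,-0.6,0.1]
    - [1.2,-1.3,0.2]
    - [1.8,-1.9,0.3]
    - [2.5,-2.5,0.4]
    - [3.1,-3.2,0.5]
  rot:
    - [0,0,0]
    - [0,0,0]
    - [0,0,0]
    - [0,0,0]
    - [0,0,0]

```text
clock: 0.98
eef_pos: [392.8, -211.0, 203.3]
tcp_rot: [3.141, -0.001, 0.462]
contact_force: [0.9, 0.3, -0.3]
opening: 0.602
grasp_force: 0.0
```

>>> play_rows:
  dp:
    - [0.6,-0.6,0.1]
    - [1.2,-1.3,0.2]
    - [1.8,-1.9,0.3]
    - [2.5,-2.5,0.4]
    - [3.1,-3.2,0.5]
  rot:
    - [0,0,-0.9]
    - [0,0,-1.8]
    - [0,0,-2.7]
    - [0,0,-3.6]
    - [0,0,-4.5]

```text
clock: 1.4
eef_pos: [446.7, -40.8, 183.3]
tcp_rot: [3.141, -0.001, 0.939]
contact_force: [1.0, -0.9, 0.8]
opening: 0.603
grasp_force: 0.0
```

```bash
python3 - <<'E'
from rig import telemetry
from h import *
s=telemetry.sense(); print(s["eef_pos"],s["tcp_rot"],s["clock"],s["opening"],s["qpos"])
print(delta(s,[477,61,130],[np.pi,0,1.3]))
E
```

```text
[446.73416121 -40.82843991 183.32960102] [ 3.14053264e+00 -5.22141327e-04  9.38515318e-01] 1.4 0.6026941104461442 [-9.44114285e-02  1.34837541e-01  2.04541082e+00 -1.15509536e-04
  9.60166461e-01  5.37936032e-01]
(array([ 2.5  , -0.896,  1.334]), array([ 1.100e-02, -3.000e-03, -3.452e+00]))
```

>>> play_rows:
  dp:
    - [0.5,-0.2,0.2]
    - [1.0,-0.4,0.5]
    - [1.5,-0.6,0.8]
    - [2.0,-0.8,1.1]
    - [2.5,-0.9,1.3]
  rot:
    - [0,0,-0.7]
    - [0,0,-1.4]
    - [0,0,-2.1]
    - [0,0,-2.8]
    - [0,0,-3.45]

```text
clock: 1.82
eef_pos: [475.4, 60.6, 130.1]
tcp_rot: [-3.14, 0.001, 1.299]
contact_force: [0.6, 0.1, 1.1]
opening: 0.603
grasp_force: 0.0
```

>>> play_rows:
  dp:
    - [0,0,0]
    - [0,0,0]
  rot:
    - [0,0,0]
    - [0,0,0]

```text
clock: 1.98
eef_pos: [476.0, 59.9, 130.7]
tcp_rot: [-3.14, 0.001, 1.296]
contact_force: [0.4, -0.0, 0.8]
opening: 0.6
grasp_force: 0.0
```

```bash
python3 - <<'E'
from rig import telemetry, optics
from h import *; import cv2
s=telemetry.sense(); f=optics.grab_frame("wrist"); cv2.imwrite("pics/w1.png",f["color"][:,:,::-1]); pickle.dump((s,f),open("w1.pkl","wb"))
R,t=wrist(f,s)
print(s["eef_pos"],s["tcp_rot"]); print("predicted cap top",proj(f,[477,61,56],R,t))
E
```

```text
[476.03385093  59.939391   130.72750341] [-3.14031241e+00  6.58680934e-04  1.29629038e+00]
predicted cap top [321.58728529 204.57292785]
```

View pics/w1.png

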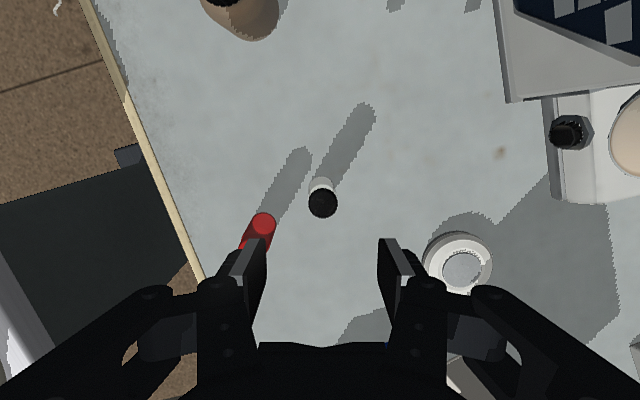

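The wrist view shows the black cap at (322.5,203), within 2 px of the prediction. The red one at (262,225) is clear of the left finger's path. Going down to grasp.

```bash
python3 - <<'E'
from h import *
s,f=pickle.load(open("w1.pkl","rb")); R,t=wrist(f,s); X=ray(f,(322.5,203),56,R,t); print(X)
print(delta(s,[X[0],X[1],29],[np.pi,0,1.3]))
E
```

```text
[477.90409348  61.91316685  56.        ]
(array([0.062, 0.035, 2.543]), array([-0.012,  0.006, -0.035]))
```

>>> play_rows:
  dp:
    - [0.05,0.03,0.4]
    - [0.05,0.03,0.9]
    - [0.05,0.03,1.5]
    - [0.05,0.03,2.1]
    - [0.05,0.03,2.54]
  rot:
    - [0,0,0]
    - [0,0,0]
    - [0,0,0]
    - [0,0,0]
    - [0,0,0]

```text
clock: 2.45
eef_pos: [477.5, 59.9, 28.8]
tcp_rot: [-3.141, 0.0, 1.293]
contact_force: [-0.5, 0.2, -0.8]
opening: 0.599
grasp_force: 0.0
```

>>> play_rows:
  dp:
    - [0,0,0]
    - [0,0,0]
    - [0,0,0]
    - [0,0,0]
    - [0,0,0]
  rot:
    - [0,0,0]
    - [0,0,0]
    - [0,0,0]
    - [0,0,0]
    - [0,0,0]
  fingers: 0
  grip_force: 20

```text
clock: 2.87
eef_pos: [479.0, 60.9, 30.9]
tcp_rot: [3.14, -0.001, 1.295]
contact_force: [-0.1, -0.4, -0.2]
opening: 0.242
grasp_force: 21.2
```

>>> play_rows:
  dp:
    - [0,0,0]
    - [0,0,0]
    - [0,0,0]
    - [0,0,0]
    - [0,0,0]
  rot:
    - [0,0,0]
    - [0,0,0]
    - [0,0,0]
    - [0,0,0]
    - [0,0,0]

```text
clock: 3.28
eef_pos: [478.6, 61.1, 30.2]
tcp_rot: [3.141, -0.0, 1.295]
contact_force: [-1.1, 0.1, 6.0]
opening: 0.245
grasp_force: 21.8
```

>>> play_rows:
  dp:
    - [0,0,-0.4]
    - [0,0,-1]
    - [0,0,-1.7]
    - [0,0,-2.4]
    - [0,0,-3]
  rot:
    - [0,0,0]
    - [0,0,0]
    - [0,0,0]
    - [0,0,0]
    - [0,0,0]

```text
clock: 3.7
eef_pos: [477.9, 61.0, 151.2]
tcp_rot: [3.141, -0.0, 1.295]
contact_force: [1.4, 0.0, -0.9]
opening: 0.243
grasp_force: 21.2
```

```bash
python3 - <<'E'
from rig import telemetry
from h import *
s=telemetry.sense(); print(s["eef_pos"],s["tcp_rot"],s["clock"],s["opening"],s["grasp_force"],s["contact_force"])
print(delta(s,[473.5,-144,150],[np.pi,0,1.626]))
E
```

```text
[477.94747243  61.01567267 151.24601442] [ 3.14141604e+00 -7.42553979e-05  1.29538725e+00] 3.7 0.24319524509174184 21.188364308109158 [ 1.37126211  0.02938237 -0.91262462]
(array([-4.962,  1.287,  0.031]), array([ 2.000e-03, -0.000e+00, -3.157e+00]))
```

>>> play_rows:
  dp:
    - [-0.6,0.1,0]
    - [-1.4,0.3,0]
    - [-2.3,0.6,0]
    - [-3.2,0.8,0]
    - [-4,1.05,0]
  rot:
    - [0,0,0]
    - [0,0,0]
    - [0,0,0]
    - [0,0,0]
    - [0,0,0]

```text
clock: 4.12
eef_pos: [474.2, -106.0, 149.8]
tcp_rot: [-3.141, 0.0, 1.296]
contact_force: [0.3, 0.3, -0.2]
opening: 0.246
grasp_force: 21.2
```

>>> play_rows:
  dp:
    - [-0.4,0.1,0]
    - [-0.7,0.2,0]
    - [-0.9,0.24,0]
    - [-0.96,0.24,0]
    - [-0.96,0.24,0.03]
  rot:
    - [0,0,-0.7]
    - [0,0,-1.5]
    - [0,0,-2.2]
    - [0,0,-2.8]
    - [0,0,-3.15]

```text
clock: 4.53
eef_pos: [473.5, -144.8, 148.4]
tcp_rot: [-3.141, 0.0, 1.628]
contact_force: [0.1, 0.6, -1.1]
opening: 0.25
grasp_force: 21.2
```

>>> play_rows:
  dp:
    - [0,0,0]
    - [0,0,0]
    - [0,0,0]
  rot:
    - [0,0,0]
    - [0,0,0]
    - [0,0,0]

```text
clock: 4.78
eef_pos: [473.7, -143.8, 148.4]
tcp_rot: [-3.141, -0.0, 1.624]
contact_force: [-0.2, 0.4, -0.1]
opening: 0.245
grasp_force: 21.2
```

```bash
python3 - <<'E'
from rig import telemetry, optics
from h import *; import cv2
s=telemetry.sense(); f=optics.grab_frame("wrist"); cv2.imwrite("pics/w2.png",f["color"][:,:,::-1]); pickle.dump((s,f),open("w2.pkl","wb"))
R,t=wrist(f,s)
print(s["eef_pos"],s["tcp_rot"]); print("predicted hole",proj(f,[473.5,-144,34],R,t),"foot",proj(f,[473.5,-144,120],R,t))
E
```

```text
[ 473.65481977 -143.79523642  148.4196469 ] [-3.14137527e+00 -1.09090432e-04  1.62401407e+00]
predicted hole [320.85195051 192.27668226] foot [320.44683555 230.81527884]
```

View pics/w2.png

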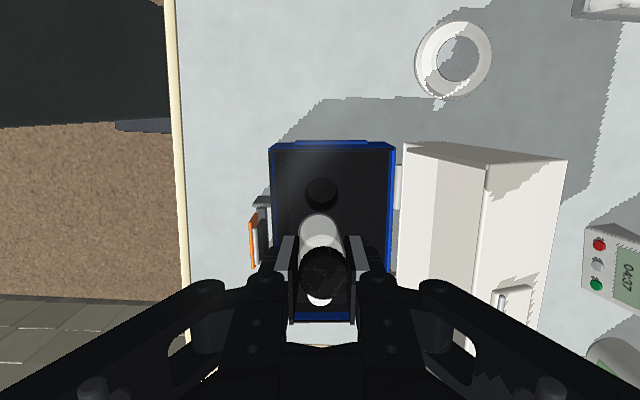

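The hole is visible at about (321,193) against a prediction of (320.9,192.3). The vial foot is near (320,228). I'll enlarge the dark insert with boosted contrast.

```bash
python3 - <<'E'
import cv2, numpy as np
a=cv2.imread("pics/w2.png")[130:280,240:430].astype(float)
a=(np.clip(a/255,0,1)**.45*255).astype(np.uint8)
cv2.imwrite("pics/w2c.png",cv2.resize(a,None,fx=4,fy=4,interpolation=cv2.INTER_CUBIC))
E
```

```text
(no output)
```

View pics/w2c.png

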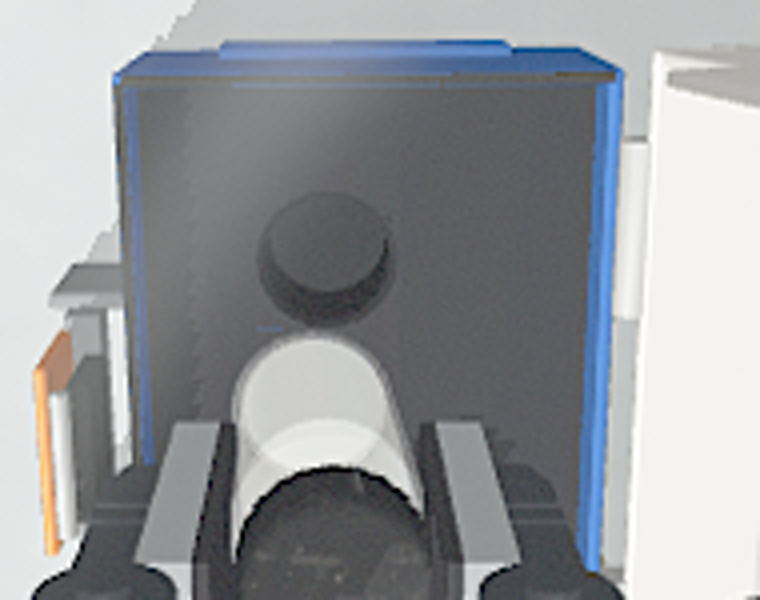

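```bash
python3 - <<'E'
from h import *
s,f=pickle.load(open("w2.pkl","rb")); R,t=wrist(f,s)
H=ray(f,(321.4+.1,194.7-.1),34,R,t); F=ray(f,(318.4,231),118.3,R,t)
print(H,F,s["eef_pos"]); 
for z in (118,): print([ray(f,(240+x/4,130+404/4),z,R,t)[0] for x in (235,395)])
n=s["eef_pos"]+H-F; print(delta(s,[n[0],n[1],70],[np.pi,0,1.626]))
E
```

```text
[ 474.12530196 -145.89616148   34.        ] [ 472.39720119 -144.82318225  118.3       ] [ 473.65481977 -143.79523642  148.4196469 ]
[np.float64(461.45966891299736), np.float64(483.7293277385383)]
(array([-0.029,  0.042,  1.96 ]), array([-0.002, -0.001, -0.019]))
```

>>> play_rows:
  dp:
    - [-0.03,0.04,0.3]
    - [-0.03,0.04,0.7]
    - [-0.03,0.04,1.1]
    - [-0.03,0.04,1.5]
    - [-0.03,0.04,1.9]
  rot:
    - [0,0,0]
    - [0,0,0]
    - [0,0,0]
    - [0,0,0]
    - [0,0,0]

```text
clock: 5.25
eef_pos: [475.6, -144.9, 71.9]
tcp_rot: [3.141, 0.0, 1.625]
contact_force: [0.3, -0.7, -0.2]
opening: 0.247
grasp_force: 21.2
```

>>> play_rows:
  dp:
    - [0,0,0]
    - [0,0,0]
    - [0,0,0]
    - [0,0,0]
  rot:
    - [0,0,0]
    - [0,0,0]
    - [0,0,0]
    - [0,0,0]

```text
clock: 5.58
eef_pos: [476.1, -145.2, 73.5]
tcp_rot: [3.14, 0.001, 1.625]
contact_force: [-0.4, -0.7, 0.2]
opening: 0.245
grasp_force: 21.2
```

```bash
python3 - <<'E'
from rig import telemetry, optics
from h import *; import cv2
s=telemetry.sense(); f=optics.grab_frame("wrist"); pickle.dump((s,f),open("w3.pkl","wb"))
R,t=wrist(f,s)
print(s["eef_pos"],s["tcp_rot"],s["contact_force"]); print("predicted hole",proj(f,[474.1,-145.9,34],R,t),"foot",proj(f,[474.1,-145.9,s["eef_pos"][2]-30.2],R,t))
a=f["color"][100:250,225:415,::-1].astype(float)
a=(np.clip(a/255,0,1)**.45*255).astype(np.uint8)
cv2.imwrite("pics/w3c.png",cv2.resize(a,None,fx=4,fy=4,interpolation=cv2.INTER_CUBIC))
E
```

```text
[ 476.13027482 -145.2311402    73.4641185 ] [3.14015505e+00 5.08294098e-04 1.62509686e+00] [-0.37616953 -0.66827797  0.15902306]
predicted hole [317.15600162 224.54795663] foot [316.96039744 230.23983051]
```

View pics/w3c.png

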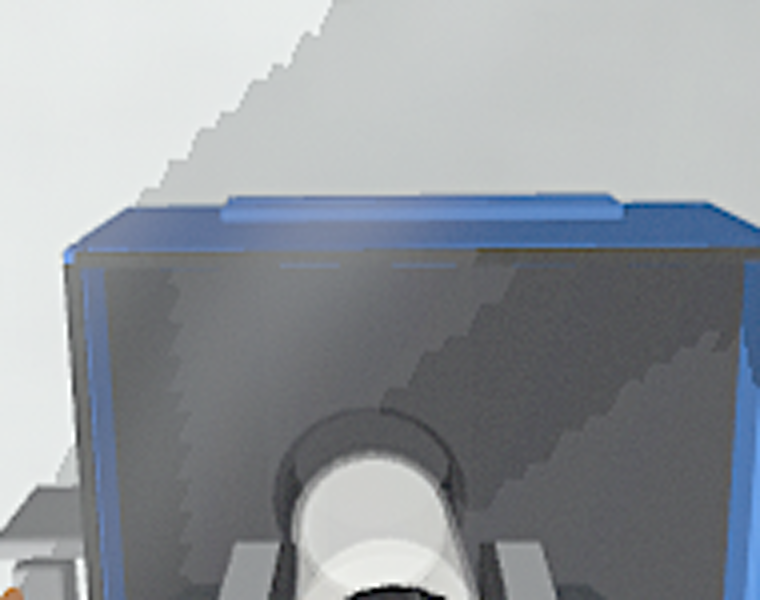

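```bash
python3 - <<'E'
from h import *
np.set_printoptions(linewidth=250)
s,f=pickle.load(open("w3.pkl","rb")); g=f["color"].mean(2)
print("cols",np.arange(290,346))
for r in (214,218,221,224,227,230,233): print(r,g[r,290:346].astype(int))
print("rows 198..225 at cols"); 
for c in (312,317,322): print(c,g[198:226,c].astype(int))
E
```

```text
cols [290 291 292 293 294 295 296 297 298 299 300 301 302 303 304 305 306 307 308 309 310 311 312 313 314 315 316 317 318 319 320 321 322 323 324 325 326 327 328 329 330 331 332 333 334 335 336 337 338 339 340 341 342 343 344 345]
214 [35 33 35 37 36 30 20 19 21 26 26 26 26 27 26 25 24 20 27 38 46 46 66 75 70 80 89 87 89 88 89 79 83 64 67 52 37 27 22 22 23 22 24 24 23 24 20 10 11 26 23 22 23 22 22 24]
218 [ 33  34  36  34  23  18  17  10  13  26  27  24  21  26  49  62  75 114 161 166 162 161 161 160 160 160 159 160 160 161 158 158 159 160 158 159 161 167 168 123  77  56  43  22  20  25  19   8  13  12  13  27  24  22  24  20]
221 [ 32  33  35  27  17  17  15  13   8  10  15  50  71  76 124 164 164 160 159 160 159 159 159 160 160 159 160 160 161 160 159 159 159 160 158 159 157 159 158 159 161 163 145  66  59   6   3   4  14  16  10  19  24  23  23  23]
224 [ 32  34  33  18  16  18  10  11   7  25  69  67 134 171 168 162 163 160 158 160 160 159 160 160 160 160 160 159 160 159 160 159 160 159 159 158 158 158 159 159 159 157 157 160 113  46  26   6  12  16  12  17  24  24  22  22]
227 [
[... 360 characters left out ...]
0 159 158 156 154 153 155 155 154 155 154 153 153 157 134  44  50  15  20  30  31  30  29  30]
233 [ 30  29  31  33  33  24  11  16  85  77 135 178 168 163 162 159 159 155 156 157 158 156 155 157 157 156 154 156 154 153 153 154 155 153 153 154 155 154 154 154 156 153 155 155 154 149 124 105  50  43  30  30  31  30  29  29]
rows 198..225 at cols
312 [ 33  34  31  32  24  23  27  23  24  24  26  23  27  22  23  33  66  91 166 164 161 159 159 159 159 160 160 158]
317 [ 32  32  32  28  22  25  25  22  23  24  25  26  24  21  37  72  87 167 162 159 160 159 159 160 160 161 159 161]
322 [ 24  24  26  23  13  16  24  24  23  25  25  25  26  21  25  41  83 146 166 161 159 160 159 159 160 159 160 159]
```

Fitting the edges puts the foot only about 0.5 mm off the hole centre. I'll make a tiny correction and lower gently.

>>> play_rows:
  dp:
    - [0.01,-0.01,0.06]
    - [0.01,-0.01,0.14]
    - [0.01,-0.01,0.22]
    - [0.01,-0.01,0.3]
    - [0.01,-0.01,0.36]
  rot:
    - [0,0,0]
    - [0,0,0]
    - [0,0,0]
    - [0,0,0]
    - [0,0,0]

```text
clock: 6.05
eef_pos: [474.8, -144.7, 57.6]
tcp_rot: [-3.141, -0.0, 1.625]
contact_force: [0.5, 0.8, 0.4]
opening: 0.248
grasp_force: 21.2
```

>>> play_rows:
  dp:
    - [0,0,0]
    - [0,0,0]
  rot:
    - [0,0,0]
    - [0,0,0]

```text
clock: 6.22
eef_pos: [474.8, -144.6, 57.8]
tcp_rot: [-3.141, -0.0, 1.625]
contact_force: [-0.6, -0.6, -0.4]
opening: 0.249
grasp_force: 21.2
```

>>> play_rows:
  dp:
    - [0,0,0.08]
    - [0,0,0.15]
    - [0,0,0.22]
    - [0,0,0.29]
    - [0,0,0.33]
  rot:
    - [0,0,0]
    - [0,0,0]
    - [0,0,0]
    - [0,0,0]
    - [0,0,0]

```text
clock: 6.63
eef_pos: [474.8, -144.6, 44.4]
tcp_rot: [-3.141, -0.0, 1.625]
contact_force: [0.3, 0.7, -0.9]
opening: 0.243
grasp_force: 21.2
```

>>> play_rows:
  dp:
    - [0,0,0]
    - [0,0,0]
    - [0,0,0]
  rot:
    - [0,0,0]
    - [0,0,0]
    - [0,0,0]

```text
clock: 6.88
eef_pos: [475.1, -144.7, 44.9]
tcp_rot: [3.142, 0.0, 1.625]
contact_force: [0.6, 0.3, 0.3]
opening: 0.247
grasp_force: 21.2
```

>>> play_rows:
  dp:
    - [0,0,0.02]
    - [0,0,0.04]
    - [0,0,0.04]
  rot:
    - [0,0,0]
    - [0,0,0]
    - [0,0,0]

```text
clock: 7.13
eef_pos: [474.9, -144.7, 43.2]
tcp_rot: [-3.142, -0.0, 1.625]
contact_force: [0.2, -0.3, -0.3]
opening: 0.252
grasp_force: 21.2
```

>>> play_rows:
  dp:
    - [0,0,0.02]
    - [0,0,0.03]
    - [0,0,0.03]
  rot:
    - [0,0,0]
    - [0,0,0]
    - [0,0,0]

```text
clock: 7.38
eef_pos: [475.1, -144.7, 42.2]
tcp_rot: [3.141, 0.0, 1.625]
contact_force: [-0.7, -0.0, 2.8]
opening: 0.247
grasp_force: 21.6
```

Bottom reached (2.8 N). Releasing.

>>> play_rows:
  dp:
    - [0,0,0]
    - [0,0,0]
    - [0,0,0]
    - [0,0,0]
  rot:
    - [0,0,0]
    - [0,0,0]
    - [0,0,0]
    - [0,0,0]
  fingers: 0.42

```text
clock: 7.72
eef_pos: [475.0, -144.7, 42.0]
tcp_rot: [-3.142, -0.0, 1.625]
contact_force: [-0.4, 0.1, -0.6]
opening: 0.419
grasp_force: 0.0
```

>>> play_rows:
  dp:
    - [0,0,-0.1]
    - [0,0,-0.3]
    - [0,0,-0.7]
    - [0,0,-1.2]
    - [0,0,-1.8]
  rot:
    - [0,0,0]
    - [0,0,0]
    - [0,0,0]
    - [0,0,0]
    - [0,0,0]

```text
clock: 8.13
eef_pos: [474.3, -144.5, 114.8]
tcp_rot: [-3.14, -0.001, 1.625]
contact_force: [-0.5, -0.0, 0.2]
opening: 0.42
grasp_force: 0.0
```

>>> play_rows:
  dp:
    - [0,0,-0.6]
    - [0,0,-1.2]
    - [0,0,-1.8]
    - [0,0,-2.5]
    - [0,0,-3.1]
  rot:
    - [0,0,0]
    - [0,0,0]
    - [0,0,0]
    - [0,0,0]
    - [0,0,0]

```text
clock: 8.55
eef_pos: [474.9, -144.7, 240.6]
tcp_rot: [3.14, 0.0, 1.625]
contact_force: [0.6, -0.2, 0.4]
opening: 0.422
grasp_force: 0.0
```

```bash
python3 - <<'E'
from rig import telemetry, optics
from h import *; import cv2
s=telemetry.sense(); f=optics.grab_frame("wrist"); g=optics.grab_frame("scene"); pickle.dump((s,f,g),open("w4.pkl","wb"))
R,t=wrist(f,s)
print(s["eef_pos"],s["tcp_rot"]); print("cap top seated pred",proj(f,[474.1,-145.9,68],R,t))
a=cv2.resize(f["color"][60:330,180:600,::-1],(640,411)); b=cv2.resize(g["color"][105:215,290:440,::-1],None,fx=3.6,fy=3.6)[:,:]
cv2.imwrite("pics/w4.png",np.hstack([cv2.resize(a,(420,396*420//640+0)), cv2.resize(b,(354,259))]) if False else a)
E
```

```text
[ 474.90646479 -144.67729323  240.62691657] [3.14038832e+00 4.32239294e-04 1.62516835e+00]
cap top seated pred [320.02980615 178.3963032 ]
```

View pics/w4.png

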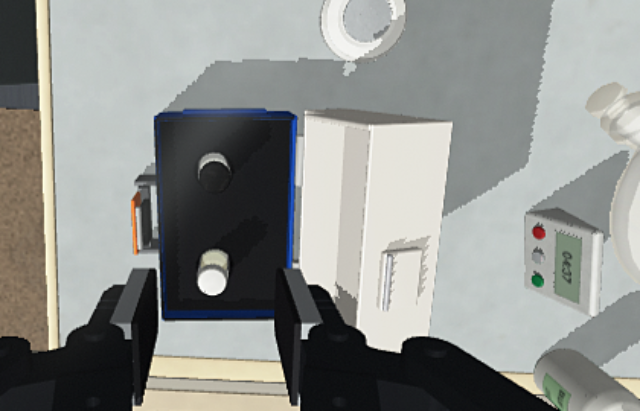

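The black cap sits in the hole beside the white one, at crop (214,172), seated and let go. The lid stands behind the tray with its outer face toward +x. Next I go over the lid with shut fingers and come down behind it.

>>> play_rows:
  dp:
    - [-0.2,0.6,0]
    - [-0.4,1.3,0]
    - [-0.6,2.1,0]
    - [-0.8,2.8,0]
    - [-0.9,3.3,0]
  rot:
    - [0,0,0]
    - [0,0,0]
    - [0,0,0]
    - [0,0,0]
    - [0,0,0]
  fingers: 0

```text
clock: 9.07
eef_pos: [610.6, -174.0, 237.8]
tcp_rot: [3.141, 0.0, 1.625]
contact_force: [-0.7, 0.0, 0.8]
opening: -0.001
grasp_force: 0.0
```

>>> play_rows:
  dp:
    - [0,0,0]
    - [0,0,0]
    - [0,0,0.3]
    - [0,0,0.8]
    - [0,0,1.3]
  rot:
    - [0,0,0]
    - [0,0,0]
    - [0,0,0]
    - [0,0,0]
    - [0,0,0]

```text
clock: 9.48
eef_pos: [607.7, -173.3, 185.4]
tcp_rot: [3.141, 0.0, 1.625]
contact_force: [0.5, -0.1, 0.5]
opening: -0.002
grasp_force: 0.0
```

>>> play_rows:
  dp:
    - [0,0,0.4]
    - [0,0,0.8]
    - [0,0,1.2]
    - [0,0,1.5]
    - [0,0,1.7]
  rot:
    - [0,0,0]
    - [0,0,0]
    - [0,0,0]
    - [0,0,0]
    - [0,0,0]

```text
clock: 9.9
eef_pos: [607.0, -173.1, 116.3]
tcp_rot: [-3.14, -0.001, 1.625]
contact_force: [-0.6, -0.5, 0.4]
opening: -0.001
grasp_force: 0.0
```

>>> play_rows:
  dp:
    - [0,0,0]
    - [0,0,0]
  rot:
    - [0,0,0]
    - [0,0,0]

```text
clock: 10.07
eef_pos: [608.3, -173.4, 118.0]
tcp_rot: [-3.141, -0.0, 1.625]
contact_force: [-0.2, -0.2, 0.8]
opening: 0.001
grasp_force: 0.0
```

```bash
python3 - <<'E'
from rig import telemetry, optics
from h import *
s=telemetry.sense(); print(s["eef_pos"],s["tcp_rot"],s["opening"],s["contact_force"])
y=.055; C=np.array([484,-180.5]); d=s["eef_pos"][:2]-C; R=np.array([[np.cos(y),np.sin(y)],[-np.sin(y),np.cos(y)]])
p=R@d; print("case xy",p)
prev=None
for a in (1.6,1.5,1.4,1.3,1.2,1.1,1.,.9,.8,.7,.6,.5,.4,.3,.25):
    x=50-92*np.cos(a)+33*np.sin(a); z=46+92*np.sin(a)+33*np.cos(a)
    o=14.5 if a>.8 else 8+6.5*a/.8
    print(a,"tool y,z units from here",np.round([(x+o-p[0])/40,(s["eef_pos"][2]-z)/40],2))
E
```

```text
[ 608.31874353 -173.41156983  117.99562648] [-3.14098455e+00 -2.12943319e-04  1.62508686e+00] 0.0008119960413597183 [-0.16096569 -0.24552583  0.81643456]
case xy [124.52042596   0.24362746]
1.6 tool y,z units from here [-0.61 -0.48]
1.5 tool y,z units from here [-0.84 -0.55]
1.4 tool y,z units from here [-1.08 -0.61]
1.3 tool y,z units from here [-1.32 -0.64]
1.2 tool y,z units from here [-1.57 -0.64]
1.1 tool y,z units from here [-1.81 -0.62]
1.0 tool y,z units from here [-2.05 -0.58]
0.9 tool y,z units from here [-2.28 -0.51]
0.8 tool y,z units from here [-2.51 -0.42]
0.7 tool y,z units from here [-2.75 -0.31]
0.6 tool y,z units from here [-2.97 -0.18]
0.5 tool y,z units from here [-3.18 -0.03]
0.4 tool y,z units from here [-3.38  0.14]
0.3 tool y,z units from here [-3.56  0.33]
0.25 tool y,z units from here [-3.64  0.43]
```

>>> play_rows:
  dp:
    - [0,-0.3,-0.3]
    - [0,-0.6,-0.4]
    - [0,-0.84,-0.47]
    - [0,-1.08,-0.53]
    - [0,-1.32,-0.56]
  rot:
    - [0,0,0]
    - [0,0,0]
    - [0,0,0]
    - [0,0,0]
    - [0,0,0]

```text
clock: 10.48
eef_pos: [555.5, -176.6, 141.4]
tcp_rot: [3.14, 0.001, 1.625]
contact_force: [0.9, -0.6, 1.6]
opening: -0.003
grasp_force: 0.6
```

>>> play_rows:
  dp:
    - [0,-0.25,0]
    - [0,-0.49,0.02]
    - [0,-0.73,0.06]
    - [0,-0.96,0.13]
    - [0,-1.19,0.2]
  rot:
    - [0,0,0]
    - [0,0,0]
    - [0,0,0]
    - [0,0,0]
    - [0,0,0]

```text
clock: 10.9
eef_pos: [507.5, -179.0, 132.1]
tcp_rot: [-3.141, -0.0, 1.625]
contact_force: [1.3, 0.3, 1.2]
opening: -0.001
grasp_force: 0.8
```

```bash
python3 - <<'E'
from rig import telemetry, optics
from h import *; import cv2
s=telemetry.sense(); print(s["eef_pos"],s["tcp_rot"],s["contact_force"])
g=optics.grab_frame("scene")
cv2.imwrite("pics/s5.png",cv2.resize(g["color"][60:230,260:460,::-1],None,fx=3.5,fy=3.5,interpolation=cv2.INTER_CUBIC))
E
```

```text
[ 507.46159701 -178.99324202  132.10665788] [-3.14143571e+00 -1.78649167e-06  1.62520379e+00] [1.32034989 0.29421823 1.17398789]
```

View pics/s5.png

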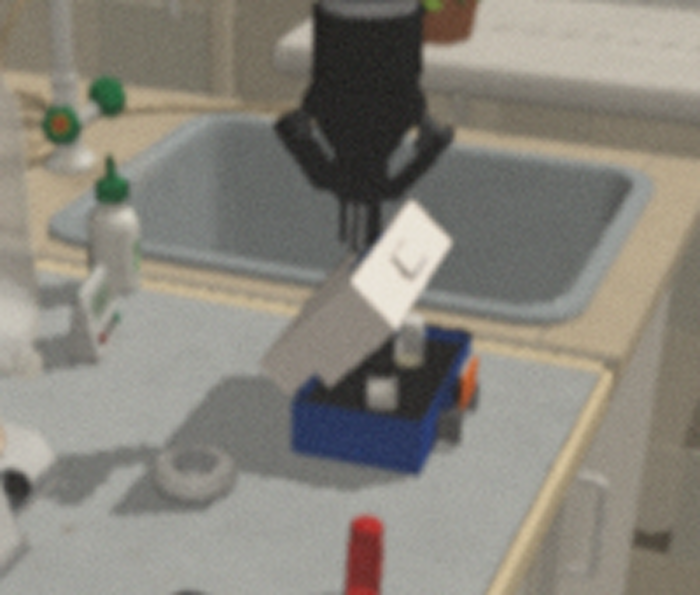

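The lid is swinging over at roughly 0.8–0.9 rad with the shut fingers behind its outer face, near (360,240). Both vials are still in the case. I continue the arc.

>>> play_rows:
  dp:
    - [0,-0.24,0.06]
    - [0,-0.46,0.18]
    - [0,-0.67,0.33]
    - [0,-0.87,0.5]
    - [0,-1.05,0.69]
  rot:
    - [0,0,0]
    - [0,0,0]
    - [0,0,0]
    - [0,0,0]
    - [0,0,0]

```text
clock: 11.37
eef_pos: [465.7, -181.3, 104.2]
tcp_rot: [3.141, 0.0, 1.625]
contact_force: [1.8, 0.3, 0.6]
opening: -0.002
grasp_force: 0.9
```

```bash
cat > st.py <<'E'
from rig import telemetry
from h import *
s=telemetry.sense(); p=s["eef_pos"]; y=.055; d=p[:2]-[484,-180.5]
print("case x,y,z",np.round([np.cos(y)*d[0]+np.sin(y)*d[1],-np.sin(y)*d[0]+np.cos(y)*d[1],p[2]],1),np.round(s["contact_force"],1),np.round(s["tcp_rot"],3),s["clock"])
E
python3 st.py
```

```text
case x,y,z [-18.3   0.2 104.2] [1.8 0.3 0.6] [3.141 0.    1.625] 11.3667
```

>>> play_rows:
  dp:
    - [0,-0.08,0.05]
    - [0,-0.16,0.1]
    - [0,-0.25,0.15]
    - [0,-0.25,0.18]
    - [0,-0.25,0.18]
  rot:
    - [0,0,0]
    - [0,0,0]
    - [0,0,0]
    - [0,0,0]
    - [0,0,0]

```text
clock: 11.78
eef_pos: [456.1, -181.7, 97.5]
tcp_rot: [-3.141, -0.0, 1.625]
contact_force: [-1.0, -0.3, 1.6]
opening: -0.001
grasp_force: 1.0
```

>>> play_rows:
  dp:
    - [0,-0.05,0.02]
    - [0,-0.1,0.04]
    - [0,-0.1,0.05]
    - [0,-0.1,0.05]
  rot:
    - [0,0,0]
    - [0,0,0]
    - [0,0,0]
    - [0,0,0]

```text
clock: 12.12
eef_pos: [452.5, -182.0, 95.7]
tcp_rot: [-3.142, 0.0, 1.625]
contact_force: [-0.3, -0.6, 1.9]
opening: -0.005
grasp_force: 0.8
```

```bash
python3 st.py
```

```text
case x,y,z [-31.5   0.2  95.7] [-0.3 -0.6  1.9] [-3.142  0.     1.625] 12.1167
```

>>> play_rows:
  dp:
    - [0,-0.03,0.02]
    - [0,-0.06,0.04]
    - [0,-0.06,0.05]
    - [0,-0.06,0.05]
  rot:
    - [0,0,0]
    - [0,0,0]
    - [0,0,0]
    - [0,0,0]

```text
clock: 12.45
eef_pos: [450.0, -182.1, 93.6]
tcp_rot: [-3.141, -0.0, 1.625]
contact_force: [1.4, -0.8, 1.1]
opening: -0.0
grasp_force: 0.7
```

>>> play_rows:
  dp:
    - [0,0,0.02]
    - [0,0,0.04]
    - [0,0,0.05]
    - [0,0,0.05]
  rot:
    - [0,0,0]
    - [0,0,0]
    - [0,0,0]
    - [0,0,0]

```text
clock: 12.78
eef_pos: [449.8, -182.0, 91.5]
tcp_rot: [-3.141, -0.0, 1.625]
contact_force: [-0.9, 0.7, 2.4]
opening: -0.001
grasp_force: 1.0
```

Now fine steps of about 1 mm, watching the force.

>>> play_rows:
  dp:
    - [0,0,0.01]
    - [0,0,0.025]
    - [0,0,0.025]
  rot:
    - [0,0,0]
    - [0,0,0]
    - [0,0,0]

```text
clock: 13.03
eef_pos: [450.0, -182.0, 90.6]
tcp_rot: [-3.141, -0.0, 1.625]
contact_force: [-1.3, 0.4, 2.1]
opening: 0.004
grasp_force: 1.1
```

>>> play_rows:
  dp:
    - [0,0,0.01]
    - [0,0,0.025]
    - [0,0,0.025]
  rot:
    - [0,0,0]
    - [0,0,0]
    - [0,0,0]

```text
clock: 13.28
eef_pos: [450.1, -182.1, 89.6]
tcp_rot: [-3.141, -0.0, 1.625]
contact_force: [-1.7, 1.0, 1.8]
opening: -0.001
grasp_force: 1.1
```

>>> play_rows:
  dp:
    - [0,0,0.01]
    - [0,0,0.025]
    - [0,0,0.025]
  rot:
    - [0,0,0]
    - [0,0,0]
    - [0,0,0]

```text
clock: 13.53
eef_pos: [450.2, -182.1, 88.6]
tcp_rot: [-3.142, 0.0, 1.625]
contact_force: [-1.1, 0.1, 3.1]
opening: 0.002
grasp_force: 1.1
```

>>> play_rows:
  dp:
    - [0,0,0.01]
    - [0,0,0.025]
    - [0,0,0.025]
  rot:
    - [0,0,0]
    - [0,0,0]
    - [0,0,0]

```text
clock: 13.78
eef_pos: [450.1, -182.1, 87.6]
tcp_rot: [-3.142, -0.0, 1.625]
contact_force: [-0.9, 0.2, 2.3]
opening: 0.001
grasp_force: 1.1
```

>>> play_rows:
  dp:
    - [0,0,0.01]
    - [0,0,0.025]
    - [0,0,0.025]
  rot:
    - [0,0,0]
    - [0,0,0]
    - [0,0,0]

```text
clock: 14.03
eef_pos: [450.2, -182.1, 86.6]
tcp_rot: [-3.142, 0.0, 1.625]
contact_force: [-1.2, 0.0, 3.4]
opening: 0.004
grasp_force: 1.5
```

>>> play_rows:
  dp:
    - [0,0,0.01]
    - [0,0,0.025]
    - [0,0,0.025]
  rot:
    - [0,0,0]
    - [0,0,0]
    - [0,0,0]

```text
clock: 14.28
eef_pos: [449.9, -182.1, 85.8]
tcp_rot: [-3.141, -0.0, 1.625]
contact_force: [-3.7, -0.7, 7.6]
opening: 0.002
grasp_force: 3.5
```

The catch is engaging. Half-millimetre steps now.

>>> play_rows:
  dp:
    - [0,0,0.006]
    - [0,0,0.012]
    - [0,0,0.012]
  rot:
    - [0,0,0]
    - [0,0,0]
    - [0,0,0]

```text
clock: 14.53
eef_pos: [449.7, -182.1, 85.3]
tcp_rot: [-3.141, -0.0, 1.625]
contact_force: [-3.7, -0.5, 7.1]
opening: 0.001
grasp_force: 3.3
```

>>> play_rows:
  dp:
    - [0,0,0.006]
    - [0,0,0.012]
    - [0,0,0.012]
  rot:
    - [0,0,0]
    - [0,0,0]
    - [0,0,0]

```text
clock: 14.78
eef_pos: [449.9, -182.1, 84.7]
tcp_rot: [-3.141, -0.0, 1.625]
contact_force: [-3.1, 0.2, 4.9]
opening: -0.003
grasp_force: 2.5
```

>>> play_rows:
  dp:
    - [0,0,0.006]
    - [0,0,0.012]
    - [0,0,0.012]
  rot:
    - [0,0,0]
    - [0,0,0]
    - [0,0,0]

```text
clock: 15.03
eef_pos: [450.0, -182.1, 84.2]
tcp_rot: [-3.141, -0.0, 1.625]
contact_force: [-3.7, -0.4, 2.9]
opening: 0.002
grasp_force: 1.8
```

>>> play_rows:
  dp:
    - [0,0,0.006]
    - [0,0,0.012]
    - [0,0,0.012]
  rot:
    - [0,0,0]
    - [0,0,0]
    - [0,0,0]

```text
clock: 15.28
eef_pos: [450.3, -182.1, 83.7]
tcp_rot: [3.141, -0.0, 1.625]
contact_force: [-1.5, -1.3, 2.6]
opening: 0.003
grasp_force: 1.0
```

>>> play_rows:
  dp:
    - [0,0,0.006]
    - [0,0,0.012]
    - [0,0,0.012]
  rot:
    - [0,0,0]
    - [0,0,0]
    - [0,0,0]

```text
clock: 15.53
eef_pos: [450.4, -182.1, 83.2]
tcp_rot: [3.141, 0.0, 1.625]
contact_force: [-0.8, 0.7, 0.3]
opening: 0.002
grasp_force: 0.2
```

Force has gone to about zero: the catch holds the lid. Lifting slowly, then checking.

>>> play_rows:
  dp:
    - [0,0,-0.03]
    - [0,0,-0.06]
    - [0,0,-0.1]
    - [0,0,-0.1]
    - [0,0,-0.1]
  rot:
    - [0,0,0]
    - [0,0,0]
    - [0,0,0]
    - [0,0,0]
    - [0,0,0]

```text
clock: 15.95
eef_pos: [450.3, -182.2, 87.5]
tcp_rot: [3.141, 0.0, 1.625]
contact_force: [0.5, -0.3, 0.6]
opening: -0.001
grasp_force: 0.0
```

>>> play_rows:
  dp:
    - [0,0,-0.2]
    - [0,0,-0.6]
    - [0,0,-1.1]
    - [0,0,-1.7]
    - [0,0,-2.4]
  rot:
    - [0,0,0]
    - [0,0,0]
    - [0,0,0]
    - [0,0,0]
    - [0,0,0]

```text
clock: 16.37
eef_pos: [449.4, -181.8, 184.0]
tcp_rot: [-3.14, -0.001, 1.625]
contact_force: [1.1, 0.2, -0.4]
opening: 0.002
grasp_force: 0.0
```

>>> play_rows:
  dp:
    - [0,0,-0.5]
    - [0,0,-1]
    - [0,0,-1.5]
    - [0,0,-1.5]
    - [0,0,-1.5]
  rot:
    - [0,0,0]
    - [0,0,0]
    - [0,0,0]
    - [0,0,0]
    - [0,0,0]

```text
clock: 16.78
eef_pos: [450.7, -182.3, 244.6]
tcp_rot: [3.139, 0.001, 1.625]
contact_force: [-0.2, -1.0, 1.1]
opening: 0.001
grasp_force: 0.0
```

```bash
python3 st.py; python3 - <<'E'
from rig import optics
from h import *
f=optics.grab_frame("top"); g=f["color"].astype(int)
y=.055; R=np.array([[np.cos(y),-np.sin(y)],[np.sin(y),np.cos(y)]]); 
def at(x,yy,z): 
    p=R@[x,yy]+[484,-180.5]; u=np.round(proj(f,[*p,z])).astype(int); return u.tolist(),g[u[1],u[0]].tolist()
for x in (70,60,55,45,30,0,-20,-40,-47,-56):
    print(x,[at(x,yy,79 if -53<x<49 else 0) for yy in (-65,60,72)])
s=optics.grab_frame("scene"); 
for a in (0.0,.1,.3,.6,1.0,1.6):
    out=[]
    for u in (20,60,98):
        x=50-u*np.cos(a)+33*np.sin(a); z=46+u*np.sin(a)+33*np.cos(a); p=R@[x,60]+[484,-180.5]; q=np.round(proj(s,[*p,z])).astype(int); out.append((q.tolist(),s["color"][q[1],q[0]].tolist()))
    print(a,out)
E
```

```text
case x,y,z [-33.3   0.  244.6] [-0.2 -1.   1.1] [3.139e+00 1.000e-03 1.625e+00] 16.7833
70 [([414, 189], [162, 161, 153]), ([369, 193], [119, 118, 109]), ([365, 193], [120, 120, 113])]
60 [([414, 193], [133, 133, 126]), ([369, 196], [119, 118, 112]), ([365, 197], [118, 118, 111])]
55 [([414, 195], [153, 151, 140]), ([370, 198], [111, 112, 106]), ([365, 198], [119, 118, 112])]
45 [([420, 197], [63, 60, 52]), ([373, 201], [217, 204, 187]), ([369, 201], [217, 204, 186])]
30 [([421, 203], [103, 97, 85]), ([374, 206], [216, 203, 186]), ([369, 207], [217, 203, 186])]
0 [([422, 214], [173, 164, 145]), ([374, 217], [218, 205, 187]), ([370, 218], [217, 205, 187])]
-20 [([422, 221], [170, 161, 141]), ([375, 225], [218, 205, 187]), ([371, 225], [217, 205, 187])]
-40 [([423, 229], [169, 161, 141]), ([376, 233], [218, 204, 187]), ([371, 233], [219, 206, 188])]
-47 [([423, 232], [169, 160, 141]), ([376, 235], [219, 206, 187]), ([371, 236], [221, 209, 193])]
-56 [([418, 234], [171, 161, 141]), ([373, 238], [155, 153, 145]), ([369, 238], [147, 145, 138])]
0.0 [([352, 159], [211, 203, 189]), ([367, 162], [213, 203, 191]), ([382, 164], [211, 202, 191])]
0.1 [([350, 159], [211, 202, 192]), ([366, 160], [212, 201, 193]), ([381, 161], [211, 205, 191])]
0.3 [([347, 157], [200, 193, 180]), ([363, 155], [213, 205, 193]), ([377, 153], [200, 192, 186])]
0.6 [([343, 156], [160, 161, 155]), ([356, 150], [206, 198, 185]), ([369, 144], [211, 202, 188])]
1.0 [([337, 157], [159, 159, 156]), ([346, 145], [165, 151, 132]), ([354, 135], [96, 99, 96])]
1.6 [([331, 161], [156, 156, 151]), ([331, 147], [186, 173, 146]), ([330, 132], [111, 113, 109])]
```

The top view shows white lid over the whole tray, from x = -47 to +45 mm, with bench beyond it. The lid stayed shut after let-go and the robot is touching nothing. Handing in.

```bash
python3 -c "
from rig import r
print(r.sign_off())"
```

```text
the job is handed in; nothing more can be done
None
```

The black-capped vial stands fully down in the empty hole, the lid is held shut by its catch, and I handed the job in at about 17 s of the 64 s; the sign-off did not return a verdict.

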